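Slide the scored sign strip out to the bed edge and hold it for snapping

TASK

The long sign strip on the engraving machine's bed has been scored across, ready to be snapped in two. Slide it, flat on the bed all the way, out over the open end of the bed until the score line lies along the bed's edge and the strip points straight out, square to that edge. Most of it then hangs over and would tip, so finish while holding the short part firmly pressed down flat on the bed, and leave the loupe, the brass blank, the pen cup and the mouse alone.

Things in the scene. Friction and masses are not known exactly. Their poses are not given: they have to be found in the camera images.
- machine: Engraving machine, fixed to the bench, yaw within 0.2 rad. Aluminium bed 300 mm (its x) by 460 mm (its y, -200 to +260), top 70 mm above the bench, three closed slots 12 mm wide along y (x = -75, 0, 75). Origin: on the bench. The open end is the straight edge at y = -200, nothing beyond; a black column at the +y end, 297 mm high, holds a head over the bed from y = +187, 165 mm above the bench.
- bed_edge (a point): Middle of the top edge of the bed's open end. Axes as the machine's: -y points straight out over the end, x runs along the edge, z up; z = 0 is the bed's top.
- strip: Loose acrylic sign strip, 56 mm (its x) by 320 mm (its y) by 8 mm thick, black cap on a white core, about 0.17 kg, flat on the bed, up to 0.2 rad askew, its -y end 10 to 60 mm out over the open end at the start. Origin: centre of its underside. Friction on the bed about 0.6. It can be pinched across its width from above.
- score_line (a point): Middle of the score line on the strip's top face: a straight white groove 3 mm wide across its full width, 205 mm from the outer (-y) end, 115 mm from the inner (+y) end, so 45 mm from the strip's middle towards the inner end. Axes as the strip's. With this line at the bed's edge the centre of mass is 45 mm beyond the edge.
- loupe: Black eyepiece loupe with a small steel tab towards +x, 36 mm across, 16 mm high, lying on the far part of the bed near the open end. Origin: centre of the underside. Leave it alone.
- blank: Brass plate 45 x 90 x 6 mm lying on the far part of the bed near the column. Origin: centre of the underside. Leave it alone.
- pen_cup: Grey pen cup, 82 mm across, 100 mm high, about 155 mm with its pens, standing on the bench beyond the machine. Origin: centre of the underside. Leave it alone.
- mouse: Black computer mouse, 108 x 60 x 33 mm, on the bench to the right of the machine. Origin: centre of the underside. Leave it alone.

How it is judged:
By the outcome, as a careful person would: the job done as asked, in the order asked, and still so for the second after the job is handed in, while the arm keeps its last pose, push and grip.
It also fails if it takes over 35 s, if anything falls off the work surface, if the arm or the gripper's body presses on something with over 40 N, if the wrist force passes 120 N, or if a joint passes its speed limit or range.

ROBOT

A 6-joint arm with a two-finger parallel gripper is mounted at the origin on the work surface. World frame = base frame: x ahead of the robot, y to its left, z up, the work surface at z = 0. Lengths are in m, angles in rad, forces in N, time in s.
With the tool pointing down it reaches from about 0.35 to 0.775 m from the base axis. Payload 7.3 kg.
Tool frame: the origin (TCP) lies midway between the tips of the shut fingers; the grasp point (between the pads) lies 19 mm behind it; z points along the fingers, y is the line along which they close (so a half turn about z gives the same grasp; the last joint's range is limited). The gripper opens to 92 mm and grips with 3 to 60 N. Pads are 19 mm wide; open, the fingers measure 130 mm over their backs; the gripper's body (75 mm by 190 mm) begins 47 mm behind the grasp point.
Start: joints at [-1.253, 0.342, 1.524, -0, 1.275, -0.146], TCP at [0.235, -0.47, 0.227] pointing down, gripper open.
Joint ranges: [-2.53, 2.53], [-0.77, 2.02], [0.04, 2.7], [-1, 4.14], [0.28, 2.66], [-3.11, 3.11]. Speed limits (rad/s): [2.57, 2.57, 3.14, 3.14, 3.14, 3.14].

INTERFACE

Orientations are given as [roll, pitch, yaw] about the fixed x, y, z axes, in that order (R = Rz(yaw) Ry(pitch) Rx(roll)).
In Python, from cell import monitor, vision, workorder gives the robot as it stands.
- The arm moves only by the tool move_arm, never from a script. Its argument "rows" is a list of rows, each a list of 5 numbers: the shift along the world's x, y, z in mm, then the turn about the world's z in rad, then the closure, from -1 (fully open) to 1 (shut). A call has 1 to 12 rows; each row shifts and turns the commanded pose from where the row before left it; what a row does not reach is not made up. A row lasts 1/10 s, in which the tool goes at most 50 mm and 8.59 degrees, less where a joint would pass 70% of its speed; a pose out of reach is approached as far as the arm can. A call is refused whole if a number of a shift passes 50 or a number of a turn 0.15, either way. A call with a gripper value outside its range is refused whole. The fingers move at their own pace and stop on an object; "newtons" is the grip in N (left out, the last holds). Time passes only in rows, so rows that do not move let the fingers close. It gives the time, the measured TCP pose, the force, the opening and the grip force at its end, in the units of the state.
- monitor.observe(): the state, without advancing time (a new reading comes with each control period).
- vision.read_camera(name): name is "scene" or "top" or "wrist"; returns the picture (420x560x3 uint8, red, green, blue); there is no depth.
- vision.get_calibration(name): a dict with "K" (3x3 intrinsics, pixels), "T" (4x4, takes a point from camera to world coordinates); the wrist camera has in their place "mount" (4x4, takes a point from camera to tool coordinates, whose origin is the TCP and whose axes are the flange's). Camera axes: x right, y up, looking along -z (the intrinsics and any distortion apply to the point x, -y, -z); pixel columns grow to the right and rows downward; lengths in m; the calibration is good to about 2 mm. The wrist camera is an equidistant fisheye: a pixel r from the principal point sees the ray r / f radians off the axis. A picture is of the moment at which its call begins: read the wrist's pose just before it. get_calibration takes no time and is no camera call.
- workorder.hand_in(): hands the job in; it is judged then, once.
The state is a dict: "time": time; "qpos": joint angles; "qvel": joint speeds; "joint_efforts": joint torques, N m; "tool_pos": TCP position; "tool_rot": TCP orientation; "contact_force": force on the tool from outside, world axes, zero at the start; "torque": the same for the moment, N m; "opening": finger opening in m; "grip_force": force on a finger pad.
Only numpy, scipy, OpenCV 4.12 (cv2) and the standard library are available. Lean on these libraries where they do the work, as an engineer would, in place of code of your own. Each camera call takes 0.05 s, during which the arm holds its last target. There are 200 camera calls.

## Working session

There is one attempt and no reset: what is moved stays moved. The work goes in short steps, Python scripts to look and compute and a tool call to move; the robot and the scene stay as the last step left them, time stands still between calls to the robot, and variables do not carry over. Pictures are saved under pics/ and viewed, at most 10 in all, crops included, and the job is handed in when it is done.

Besides the shell and the picture viewer there is one more tool, called after ">>>" by a JSON object that holds its "fn" and its "kwargs", one argument or row to a line. move_arm: Moves the arm, as the interface text tells. Its arguments: {"type":"object","properties":{"rows":{"type":"array","items":{"type":"array","items":{"type":"number"}}},"newtons":{"type":"number"}},"required":["rows"]}

```bash
mkdir -p pics
python3 - <<'E'
from cell import monitor, vision
import cv2
s=monitor.observe(); print(s)
for n in ("scene","top"):
    im=vision.read_camera(n); cv2.imwrite(f"pics/{n}0.png",im[:,:,::-1]); c=vision.get_calibration(n); print(n,c)
print(vision.get_calibration("wrist"))
E
```

```text
{'time': 0.0, 'qpos': array([-1.25299410e+00,  3.42717971e-01,  1.52498756e+00, -7.10840553e-06,
        1.27534617e+00, -1.45958295e-01]), 'qvel': array([ 4.96300047e-04, -6.50832890e-04, -8.98069128e-05,  3.33577020e-04,
       -1.65673522e-04,  5.31401296e-04]), 'joint_efforts': array([-1.74183410e-04, -4.31241918e+01, -2.44222856e+01,  7.17626070e-02,
        5.58648503e-02, -1.28681518e-04]), 'tool_pos': array([ 0.23475843, -0.46916646,  0.22605769]), 'tool_rot': array([-3.14014813e+00, -2.05479554e-04,  4.63762443e-01]), 'contact_force': array([ 0.76980127, -0.7146631 , -0.12418804]), 'torque': array([-0.00331561, -0.00099511, -0.01330446]), 'grip_force': 0.0, 'opening': 0.0918809463452386}
scene {'K': array([[388.69256886,   0.        , 283.42223725],
       [  0.        , 388.69256886, 202.94382293],
       [  0.        ,   0.        ,   1.        ]]), 'T': array([[ 0.05660611, -0.84286145,  0.53514515,  1.08041183],
       [ 0.99838032,  0.05084705, -0.02552094, -0.13828198],
       [-0.00569994,  0.53572302,  0.84437453,  0.79212322],
       [ 0.        ,  0.        ,  0.  
[... 251 characters left out ...]
9],
       [-0.99962945, -0.02177677,  0.01633183, -0.10052119],
       [ 0.01290044,  0.14931967,  0.98870482,  0.87556773],
       [ 0.        ,  0.        ,  0.        ,  1.        ]])}
{'K': array([[325.1922621 ,   0.        , 275.90591337],
       [  0.        , 325.1922621 , 213.09145865],
       [  0.        ,   0.        ,   1.        ]]), 'mount': array([[ 3.51232694e-04,  9.69800651e-01,  2.43898695e-01,
         6.48619277e-02],
       [ 9.99999903e-01, -2.75414107e-04, -3.44962401e-04,
         5.41352349e-04],
       [-2.67371620e-04,  2.43898792e-01, -9.69800654e-01,
        -1.57404876e-01],
       [ 0.00000000e+00,  0.00000000e+00,  0.00000000e+00,
         1.00000000e+00]])}
```

View pics/top0.png

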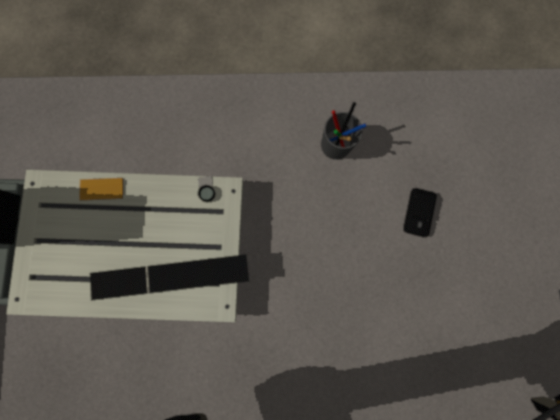

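View pics/scene0.png

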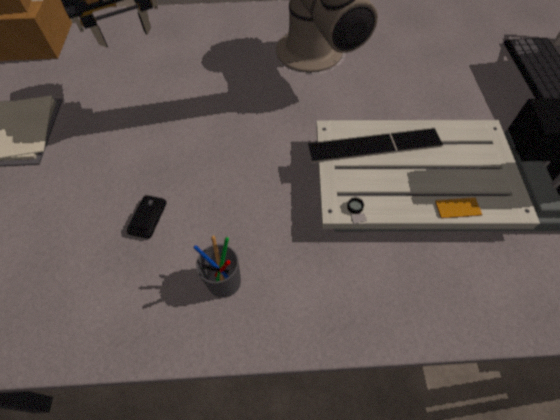

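The top picture shows the bed (cols 10–242, rows 170–320), its open end at right toward world -y. The strip runs from (91,287) to (247,268), with the score near col 147. The loupe is at (207,193) and the blank at (102,188). I'll enlarge it for exact corners.

Run:
```python
import cv2
im=cv2.imread("pics/top0.png")[160:330,70:260]
im=cv2.convertScaleAbs(cv2.resize(im,None,fx=4,fy=3.5,interpolation=cv2.INTER_CUBIC)[:600],alpha=1.3,beta=20)
cv2.imwrite("pics/c.png",im); print(im.shape)
```

```text
(595, 760, 3)
```

View pics/c.png

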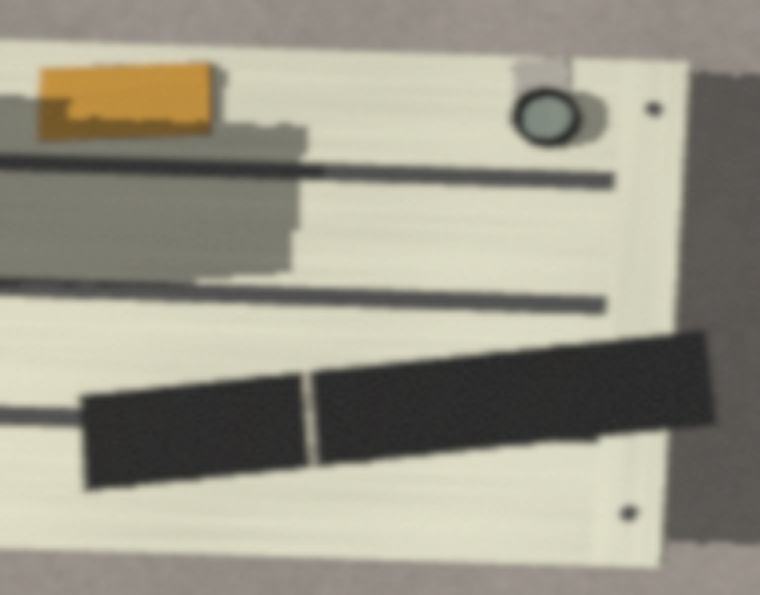

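The crop gives strip corners (81,397), (704,332), (715,422), (87,490). The score runs (307,374)–(313,464) and the bed's edge (689,62)–(661,567).

```bash
cat > h.py <<'E'
import numpy as np
from cell import vision
def proj(name,uv,z):
    c=vision.get_calibration(name); K,T=c["K"],c["T"]; out=[]
    for u,v in uv:
        d=np.linalg.inv(K)@[u,v,1]; d=T[:3,:3]@[d[0],-d[1],-d[2]]
        out.append(T[:3,3]+d*(z-T[2,3])/d[2])
    return np.array(out)
E
python3 - <<'E'
from h import *
f=lambda L:[(70+(x+.5)/4-.5,160+(y+.5)/3.5-.5) for x,y in L]
S=proj("top",f([(81,397),(704,332),(715,422),(87,490),(307,374),(313,464)]),.078)
E=proj("top",f([(689,62),(661,567),(614,181),(605,305)]),.07)
L=proj("top",f([(547,117),(545,60)]),.08)
np.set_printoptions(precision=4,suppress=True)
print(S[:,:2]);print(E[:,:2]);print(L[:,:2])
n=lambda a:np.linalg.norm(a)
print("len",n(S[1]-S[0]),n(S[2]-S[3]),"w",n(S[3]-S[0]),n(S[1]-S[2]),"edge len",n(E[0]-E[1]))
e=E[0]-E[1]; print("edge ang",np.arctan2(e[1],e[0]), "mid",(E[0]+E[1])/2)
d=(S[0]+S[3]-S[1]-S[2]); print("strip +y ang",np.arctan2(d[1],d[0]), "yaw",np.arctan2(d[1],d[0])-np.pi/2)
print("score",(S[4]+S[5])/2, "centre",S[:4].mean(0))
E
```

```text
[[ 0.4806  0.2728]
 [ 0.5107 -0.0437]
 [ 0.4585 -0.0487]
 [ 0.4277  0.2672]
 [ 0.4911  0.1589]
 [ 0.4395  0.1544]]
[[ 0.6756 -0.0369]
 [ 0.3764 -0.0199]
 [ 0.6028  0.0033]
 [ 0.5283  0.0082]]
[[0.6408 0.037 ]
 [0.6759 0.0382]]
len 0.3178611358420356 0.3173733017527661 w 0.0532366647484702 0.05247691123186167 edge len 0.2996821892408461
edge ang -0.056981915714870865 mid [ 0.526  -0.0284  0.07  ]
strip +y ang 1.6669164563015648 yaw 0.09612012950666826
score [0.4653 0.1566 0.078 ] centre [0.4694 0.1119 0.078 ]
```

>>> {"fn": "move_arm", "kwargs": {
  "rows": [
    [30,35,0,0.1,-1],
    [30,35,0,0.1,-1],
    [30,35,0,0.1,-1],
    [30,35,0,0.1,-1],
    [30,35,0,0.1,-1],
    [30,35,0,0.1,-1],
    [7,45,0,0.1,-1],
    [7,45,0,0.1,-1],
    [7,45,0,0.1,-1],
    [7,45,0,0.1,-1],
    [7,45,0,0.1,-1],
    [7,45,0,0.1,-1]
  ]
}}

```text
time: 1.3
tool_pos: [0.4566, 0.0123, 0.2266]
tool_rot: [-3.141, -0.0, 1.668]
contact_force: [1.6, -1.1, -0.8]
opening: 0.0919
grip_force: 0.0
```

>>> {"fn": "move_arm", "kwargs": {
  "rows": [
    [1,40,0,0,-1],
    [1,40,0,0,-1],
    [1,40,0,0,-1],
    [0,40,0,0,-1],
    [0,39,-20,0,-1],
    [0,0,-40,0,-1],
    [0,0,-40,0,-1],
    [0,0,-20,0,-1],
    [0,0,0,0,-1],
    [0,0,0,0,-1]
  ]
}}

```text
time: 2.3
tool_pos: [0.4601, 0.2095, 0.107]
tool_rot: [-3.141, 0.0, 1.664]
contact_force: [-0.0, -0.5, 0.3]
opening: 0.0916
grip_force: 0.0
```

Run:
```python
from cell import monitor, vision
import cv2
s=monitor.observe(); print(s["tool_pos"],s["tool_rot"],s["contact_force"])
im=vision.read_camera("wrist"); cv2.imwrite("pics/w1.png",im[:,:,::-1])
```

```text
[0.46009139 0.20949921 0.10704406] [-3.14143734e+00  3.47286013e-05  1.66372349e+00] [-0.03149533 -0.5169674   0.25408479]
```

View pics/w1.png

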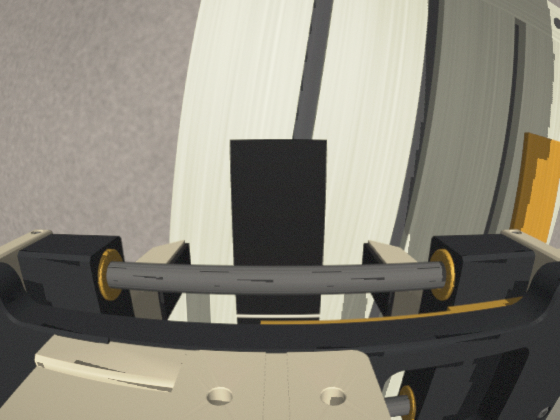

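The wrist view shows the strip's inner end (row 139, cols 231–326) centred and aligned between the fingers, with the score at row 317. I'll lower and pinch.

>>> {"fn": "move_arm", "kwargs": {
  "rows": [
    [0,0,-15,0,-1],
    [0,0,-12,0,-1],
    [0,0,-7,0,-1],
    [0,0,0,0,-1],
    [0,0,0,0,0],
    [0,0,0,0,1],
    [0,0,0,0,1],
    [0,0,0,0,1],
    [0,0,0,0,1],
    [0,0,0,0,1]
  ],
  "newtons": 40
}}

```text
time: 3.35
tool_pos: [0.4601, 0.2095, 0.0729]
tool_rot: [3.141, -0.0, 1.664]
contact_force: [0.6, 0.0, 0.8]
opening: 0.055
grip_force: 40.0
```

>>> {"fn": "move_arm", "kwargs": {
  "rows": [
    [0,0,-0.5,0,1],
    [0,0,0,0,1],
    [0,0,0,0,1]
  ]
}}

```text
time: 3.65
tool_pos: [0.4601, 0.2095, 0.0729]
tool_rot: [3.141, -0.0, 1.664]
contact_force: [-0.5, -0.3, 6.3]
opening: 0.055
grip_force: 40.0
```

>>> {"fn": "move_arm", "kwargs": {
  "rows": [
    [0.5,-6,0,-0.012,1],
    [0.5,-12,0,-0.013,1],
    [0.5,-12,0,-0.013,1],
    [0.5,-12,0,-0.013,1],
    [0.5,-12,0,-0.013,1],
    [0.5,-12,0,-0.013,1],
    [0.5,-12,0,-0.013,1],
    [0.5,-12,0,-0.013,1],
    [0.5,-12,0,-0.013,1],
    [0.5,-12,0,-0.013,1],
    [0.5,-12,0,-0.013,1],
    [0.5,-4,0,-0.01,1]
  ]
}}

```text
time: 4.85
tool_pos: [0.4664, 0.079, 0.0729]
tool_rot: [3.14, -0.001, 1.51]
contact_force: [0.4, 4.1, 6.3]
opening: 0.0553
grip_force: 40.0
```

>>> {"fn": "move_arm", "kwargs": {
  "rows": [
    [0.5,-8,0,0,1],
    [0.5,-10,0,0,1],
    [0.5,-10,0,0,1],
    [0.5,-8,0,0,1],
    [0,-4,0,0,1],
    [0,0,0,0,1],
    [0,0,0,0,1]
  ]
}}

```text
time: 5.55
tool_pos: [0.4684, 0.039, 0.0729]
tool_rot: [3.14, 0.0, 1.511]
contact_force: [-0.2, 0.5, 7.7]
opening: 0.0554
grip_force: 40.0
```

Run:
```python
from cell import monitor, vision
import cv2, numpy as np
s=monitor.observe(); print(s["tool_pos"],s["tool_rot"],s["contact_force"])
im=np.mean([vision.read_camera("top").astype(float) for _ in range(3)],0).astype(np.uint8); cv2.imwrite("pics/t2.png",im[:,:,::-1])
c=cv2.imread("pics/t2.png")[165:330,190:385]
cv2.imwrite("pics/t2c.png",cv2.convertScaleAbs(cv2.resize(c,None,fx=4,fy=3.5,interpolation=cv2.INTER_CUBIC),alpha=1.3,beta=20))
```

```text
[0.46837535 0.03898213 0.07288599] [3.14004529e+00 1.25713208e-04 1.51087555e+00] [-0.20098438  0.53254571  7.74415927]
```

View pics/t2c.png

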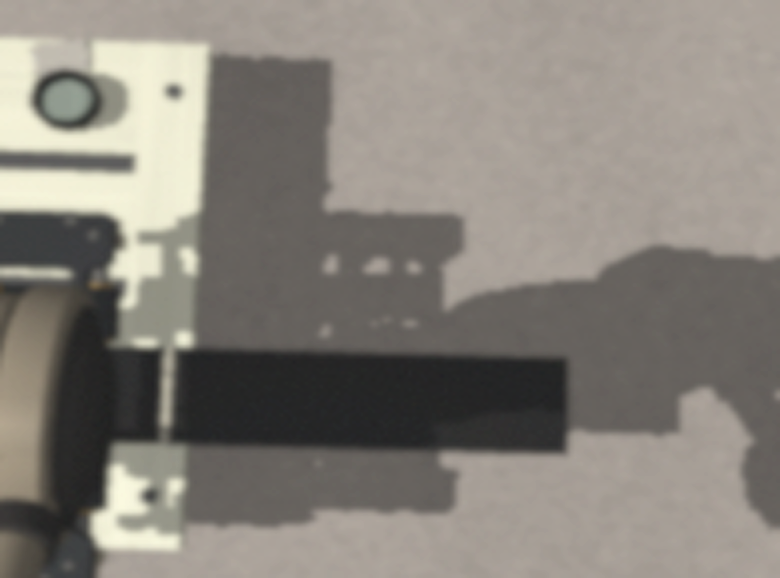

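The crop shows the score at (168,355)–(165,438), still about 6 mm short of the bed's edge, which runs (209,45)–(182,548). The strip points nearly square. I'll measure subpixel.

```bash
cat > m.py <<'E'
import sys, cv2
from h import *
def measure(fn,su,dump=False):
    g=cv2.imread(fn,0).astype(float)
    def cent(line,lo):   # weighted centroid of a step's gradient
        d=np.abs(np.diff(line)); d[d<.25*d.max()]=0; return lo+.5+(d*np.arange(len(d))).sum()/d.sum()
    eu=lambda v:242.3-(v-177.4)*(242.3-235.4)/(321.3-177.4)
    E=[(cent(g[v,int(eu(v))-4:int(eu(v))+6],int(eu(v))-4),v) for v in [*range(181,224),*range(317,320)]]
    Ew=proj("top",E,.07)[:,:2]
    S=[]
    for v in range(268,288):
        L=g[v,su-4:su+6]; w=np.clip(L-np.median(L)-8,0,None)
        if w.max()>20: S.append(((w*np.arange(10)).sum()/w.sum()+su-4,v))
    Sw=proj("top",S,.0775)[:,:2]
    def side(v0):
        L=[(u,cent(g[v0-5:v0+6,u],v0-5)) for u in range(255,322)]
        return proj("top",L,.078)[:,:2]
    def line(P):
        vx,vy,x,y=cv2.fitLine(P.astype(np.float32),cv2.DIST_HUBER,0,1e-4,1e-4).ravel(); return np.array([x,y]),np.array([vx,vy])
    pe,de=line(Ew); de*=np.sign(de[0]); n=np.array([de[1],-de[0]]) # outward (-y)
    r=(Ew-pe)@n*1000; print("edge ang",np.arctan2(de[1],de[0]),"std mm",r.std())
    for pts in (Sw,): 
        d=(pts-pe)@n*1000; print("score beyond edge mm: mean",d.mean(),"std",d.std(),"ends",d[:4].mean(),d[-4:].mean(),len(d), "x",pts[:,0].mean())
    for v0 in (266,293):
        p,d=line(side(v0)); d*=np.sign(d[1]); print("side ang-pi/2",np.arctan2(d[1],d[0])-np.pi/2,p)
    return
if __name__=="__main__": measure(sys.argv[1],int(sys.argv[2]))
E
python3 m.py pics/t2.png 231
```

```text
edge ang -0.061452467 std mm 0.21238861940537715
score beyond edge mm: mean -10.356611105423855 std 0.14847954339975672 ends -10.562703337690067 -10.209542605031048 20 x 0.4648230532060754
side ang-pi/2 -0.055086255 [ 0.48584643 -0.13145067]
side ang-pi/2 -0.05558896 [ 0.43142968 -0.12100508]
```

>>> {"fn": "move_arm", "kwargs": {
  "rows": [
    [-0.1,-2.5,0,-0.002,1],
    [-0.2,-3,0,-0.002,1],
    [-0.2,-3,0,-0.001,1],
    [-0.1,-1.8,0,0,1],
    [0,0,0,0,1],
    [0,0,0,0,1]
  ]
}}

```text
time: 6.3
tool_pos: [0.4678, 0.0293, 0.0729]
tool_rot: [3.14, -0.001, 1.506]
contact_force: [0.3, 3.8, 7.0]
opening: 0.0557
grip_force: 40.0
```

```bash
python3 - <<'E'
from cell import monitor, vision
import cv2, numpy as np
s=monitor.observe(); print(s["tool_pos"],s["tool_rot"],s["contact_force"])
for n in ("top","scene"):
    im=np.mean([vision.read_camera(n).astype(float) for _ in range(3)],0).astype(np.uint8); cv2.imwrite(f"pics/{n}3.png",im[:,:,::-1])
A=cv2.imread("pics/top3.png")[250:300,205:255]; B=cv2.imread("pics/scene3.png")[115:225,270:360]
f=lambda c,k:cv2.convertScaleAbs(cv2.resize(c,None,fx=k,fy=k,interpolation=cv2.INTER_CUBIC),alpha=1.3,beta=20)
a=f(A,7);b=f(B,5); print(a.shape,b.shape)
o=np.zeros((550,800,3),np.uint8); o[:350,:350]=a; o[:550,350:800]=b; cv2.imwrite("pics/c3.png",o)
E
python3 m.py pics/top3.png 236
```

```text
[0.46775955 0.02928689 0.07288476] [ 3.14005005e+00 -7.00649236e-04  1.50589977e+00] [0.32920863 3.8082653  7.01943206]
(350, 350, 3) (550, 450, 3)
edge ang -0.063689545 std mm 0.30943628544034796
score beyond edge mm: mean -0.33021851759011367 std 0.12994587083598386 ends -0.4982240722340623 -0.20951887590139945 20 x 0.4645881349319902
side ang-pi/2 -0.057501912 [ 0.48535174 -0.12568933]
side ang-pi/2 -0.05532539 [ 0.43111265 -0.11348515]
```

View pics/c3.png

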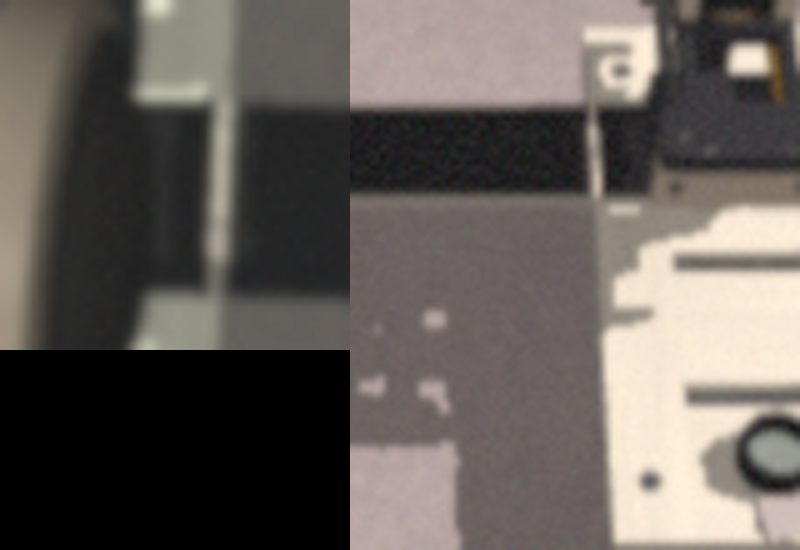

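The score is within about 1–2 mm of the edge in both views. I'll check with local edge rows and the second camera.

Run:
```python
from h import *
import cv2
from scipy.ndimage import gaussian_filter1d as gf
np.set_printoptions(precision=2,suppress=True,linewidth=150)
def step(line,lo,sgn):
    d=sgn*gf(np.diff(line),.7); k=int(np.clip(d.argmax(),1,len(d)-2)); a,b,c=d[k-1:k+2]
    return (lo+.5+k+.5*(a-c)/(a-2*b+c), b)
def peak(line,lo):
    w=np.clip(line-np.percentile(line,30)-6,0,None); return (w*np.arange(len(line))).sum()/w.sum()+lo
for name,u0,u1,rows,srow,guess,sg,su in (
 ("top",0,0,[*range(180,262),*range(294,321)],range(268,289),lambda v:242.3-(v-177.4)*6.9/143.9,-1,236),
 ("scene",0,0,[*range(121,135),*range(156,223)],range(139,152),lambda v:316.8+(v-121)*5.8/103,1,319)):
    g=cv2.imread(f"pics/{name}3.png",0).astype(float); E=[]
    for v in rows:
        lo=int(guess(v))-4; u,b=step(g[v,lo:lo+9],lo,sg)
        if b>8: E.append((u,v))
    E=np.array(E); 
    for _ in range(4):
        p=np.polyfit(E[:,1],E[:,0],1); r=E[:,0]-np.polyval(p,E[:,1]); E=E[abs(r)<max(2*r.std(),.2)]
    W=proj(name,[(np.polyval(p,v),v) for v in (rows[0],rows[-1])],.07)[:,:2]
    de=W[1]-W[0]; de*=np.sign(de[0]); de/=np.linalg.norm(de); n=np.array([de[1],-de[0]])
    S=[(peak(g[v,su-5:su+6],su-5),v) for v in srow]
    print(name,"edge n",len(E),r.std(),"edge u at",[(v,round(np.polyval(p,v),2)) for v in (srow[0],srow[-1])],"S",np.array(S)[[0,5,-6,-1]].ravel())
    print(" edge yaw %.4f"%np.arctan2(de[1],de[0]),"score beyond mm",((proj(name,S,.0775)[:,:2]-W[0])@n*1000))
g=cv2.imread("pics/top3.png",0);print(g[[272,278,284],230:244]);print(g[[240,256,300,310],230:244])
g=cv2.imread("pics/scene3.png",0);print(g[[142,146,150],313:326]);print(g[[160,170,180],313:326])
```

```text
top edge n 88 0.28274363718014933 edge u at [(268, np.float64(236.99)), (288, np.float64(235.86))] S [236.48 268.   236.21 273.   235.74 283.   235.54 288.  ]
 edge yaw -0.0644 score beyond mm [-0.33 -0.27 -0.27 -0.3  -0.33 -0.3  -0.25 -0.13 -0.1  -0.09 -0.2  -0.09 -0.06  0.   -0.06 -0.12 -0.07  0.05  0.18  0.24  0.04]
scene edge n 61 0.1550338343586503 edge u at [(139, np.float64(317.61)), (151, np.float64(318.26))] S [317.97 139.   318.28 144.   318.51 146.   318.78 151.  ]
 edge yaw -0.0624 score beyond mm [-0.08  0.03 -0.18 -0.26 -0.23 -0.18 -0.31 -0.46 -0.46 -0.35 -0.56 -0.41 -0.44]
[[ 14  14  13  17  38  82 110  95  57  29  19  16  13  13]
 [ 13  12  13  22  52  93 113  91  50  24  18  14  13  13]
 [ 14  12  14  28  65 100 104  77  41  24  21  17  15  14]]
[[164 163 163 164 163 151 124 101  86  72  63  60  60  60]
 [ 93  92  93  95  95  95  95  90  75  62  59  59  58  59]
 [106 103  99  97  94  86  71  61  58  59  59  59  59  58]
 [145 128 109  99  93  79  66  61  60  60  60  60  60  60]]
[[ 12   8  14  27  68 108  87  43  13   7  11  12  16]
 [  9  12   8  17  50  87  89  51  15  12  11  11  10]
 [  6   4  11  20  42  92 125  74  13  10  10  14  18]]
[[ 61  62  62  62  62  66  79  86  89  89  88  86  88]
 [ 61  60  61  62  61  61  69  86  90 104 129 139 151]
 [ 62  63  62  62  62  64  66  84 109 130 137 137 138]]
```

Both cameras agree that the score is about 0.3 mm inside and the strip needs a further turn of about -0.006. I'll make that small trim and then press firmly.

>>> {"fn": "move_arm", "kwargs": {
  "rows": [
    [0,-0.4,0,-0.003,1],
    [0,0,0,-0.003,1],
    [0,0,0,0,1],
    [0,0,-0.4,0,1],
    [0,0,-0.4,0,1],
    [0,0,-0.4,0,1],
    [0,0,0,0,1],
    [0,0,0,0,1]
  ],
  "newtons": 55
}}

```text
time: 7.4
tool_pos: [0.4679, 0.0288, 0.0728]
tool_rot: [3.139, -0.0, 1.5]
contact_force: [-3.5, 3.5, 19.3]
opening: 0.0545
grip_force: 55.0
```

```bash
python3 - <<'E'
from cell import monitor, vision
import cv2, numpy as np
s=monitor.observe(); print(s["tool_pos"],s["tool_rot"],s["contact_force"])
im=np.mean([vision.read_camera("top").astype(float) for _ in range(4)],0).astype(np.uint8); cv2.imwrite("pics/top4.png",im[:,:,::-1])
E
python3 m.py pics/top4.png 236
```

```text
[0.46786287 0.02884195 0.07281312] [ 3.13926854e+00 -4.57165760e-04  1.50028103e+00] [-3.4803964   3.46300959 19.32721914]
edge ang -0.063985996 std mm 0.31797496218105903
score beyond edge mm: mean 0.1845450933446242 std 0.09471044806459997 ends 0.12433900442043441 0.15095532932217484 20 x 0.46457802749850885
side ang-pi/2 -0.064388156 [ 0.48543325 -0.11440671]
side ang-pi/2 -0.060252786 [ 0.42895755 -0.13596228]
```

```bash
python3 -c "
from cell import workorder; print(workorder.hand_in())"
```

```text
the job is handed in; nothing more can be done
None
```

I handed the job in: by the last top-camera measurement the score line lies within about 0.2 mm of the bed's edge and the strip is square to it within a few milliradians, with the short part pinched at 55 N and pressed down at about 19 N, and the loupe, blank, pen cup and mouse were left alone.

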